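# Put the photo panel on its display stand

### The arm

A 7-joint arm with a two-finger parallel gripper is mounted at the origin on the work surface. World frame = base frame: x ahead of the robot, y to its left, z up, the work surface at z = 0. Lengths are in m, angles in rad, forces in N, time in s.
With the tool pointing down it reaches from about 0.4 to 0.85 m from the base axis. Payload 4.5 kg.
Tool frame: the origin (TCP) lies midway between the tips of the shut fingers; the grasp point (between the pads) lies 19 mm behind it; z points along the fingers, y is the line along which they close (so a half turn about z gives the same grasp; the last joint's range is limited). The gripper opens to 88 mm and grips with 3 to 60 N. Pads are 18 mm wide; open, the fingers measure 123 mm over their backs; the gripper's body (75 mm by 187 mm) begins 45 mm behind the grasp point.
Start: joints at [-1.181, 0.689, -0.195, 1.565, 0.157, 0.902, -0.215], TCP at [0.218, 0.586, 0.239] pointing down, gripper open.
Joint ranges: [-3.01, 3.01], [-0.46, 2.08], [-1.47, 1.51], [0.13, 2.56], [-1, 4.14], [0.04, 2.09], [-2.66, 2.66]. Speed limits (rad/s): [2.57, 2.57, 3.14, 3.14, 3.14, 3.14, 3.14].

### API

Orientations are given as a unit quaternion [x, y, z, w].
In Python, from plant import r gives the robot as it stands. The module is installed in compiled form; this text tells all that it offers.
- The arm moves only by the tool step_arm, never from a script. Its argument "series" is a list of rows, each a list of 7 numbers: the shift along the world's x, y, z in mm, then the turn, a rotation vector about the world's x, y, z in rad, then the closure, from 0 (fully open) to 1 (shut). A call has 1 to 20 rows; each row shifts and turns the commanded pose from where the row before left it; what a row does not reach is not made up. A row lasts 1/10 s, in which the tool goes at most 50 mm and 8.59 degrees, less where a joint would pass 70% of its speed; a pose out of reach is approached as far as the arm can. A call is refused whole if a number of a shift passes 50 or a number of a turn 0.15, either way. A call with a gripper value outside its range is refused whole. The fingers move at their own pace and stop on an object; "force" is the grip in N (left out, the last holds). Time passes only in rows, so rows that do not move let the fingers close. It gives the time, the measured TCP pose, the force, the opening and the grip force at its end, in the units of the state.
- r.get_state(): the state, without advancing time (a new reading comes with each control period).
- r.snapshot(name): name is "side" or "top" or "wrist"; returns (picture, depth): 420x560x3 uint8, blue, green, red; 420x560 float32, m along the optical axis (not along the pixel's ray), 0 where there is no reading.
- r.get_calibration(name): a dict with "intrinsics" (3x3 intrinsics, pixels), "dist_coeffs" ([k1, k2, p1, p2, k3] as OpenCV has them; the pictures are not rectified), "pose" (4x4, takes a point from camera to world coordinates). Camera axes: x right, y up, looking along -z (the intrinsics and any distortion apply to the point x, -y, -z); pixel columns grow to the right and rows downward; lengths in m; the calibration is good to about 2 mm. A picture is of the moment at which its call begins: read the wrist's pose just before it. get_calibration takes no time and is no camera call; for the wrist camera it gives the pose at the moment of the call.
- r.finish_job(): hands the job in; it is judged then, once.
The state is a dict: "clock": time; "q": joint angles; "qd": joint speeds; "joint_torque": joint torques, N m; "tool_pos": TCP position; "eef_rot": TCP orientation; "contact_force": force on the tool from outside, world axes, zero at the start; "moment": the same for the moment, N m; "opening": opening from 0.0 (shut) to 1.0 (fully open); "finger_force": force on a finger pad.
Only numpy, scipy, OpenCV 4.12 (cv2) and the standard library are available. Lean on these libraries where they do the work, as an engineer would, in place of code of your own. Each camera call takes 0.05 s, during which the arm holds its last target. There are 200 camera calls.

### The job

The thin photo panel lies flat in the shallow tray on top of the wooden keepsake box. Slide it part-way out over the tray's open front so that you can take hold of its long edges, then put it on the display stand: picture up, lying flat on the sloping rest along the slope, centred, its lower end against the lip. Do not let it fall on the desk, and leave the mug, picture frame, books and pen cup where they are.

Things in the scene. Friction and masses are not known exactly. Their poses are not given: they have to be found in the camera images.
- panel: loose thin lacquered wooden panel, slippery on tray and rest, three small pictures on its top face: 150 (x) by 62 (y) by 4 mm, 55 to 115 g. Origin: centre of its underside, z out of the picture face. Starts flat in the tray, x along the box's x, near (-x) end 8 to 45 mm inside the front edge; 3 mm free at each side, so it cannot be pinched there. Pressed with some newtons it can be dragged.
- box: fixed wooden box 220 (x) by 92 mm (y); origin: centre of its underside, z up, front (-x) towards the robot. Its top, 60 mm high, is a tray: rims 12 mm wide, 6 mm high along both sides and the back, open at the front, where the floor ends at the box's front face (x = -110 mm). Inside the rims 68 mm wide, 208 mm long. Nothing stands in front of it.
- tray_front (a point): middle of the tray floor's open front edge: (-110, 0, 60) mm in the box's frame.
- stand: fixed stand; origin: centre of its underside, z up. Base 150 by 100 by 8 mm. On two posts a brass rest 34 mm wide, 130 mm long, 8 mm thick, rising towards +x (away from the robot) at 0.61 rad (35 deg) from level; at its low end a lip, also 34 mm wide, stands 10 mm up square to its face. The panel is wider, so fingers on its long edges pass beside rest and lip; 30 mm free below.
- stand_lip (a point): the corner where the rest's face meets the lip, mid width: (-55, 0, 50) mm in the stand's frame.
- stand_seat (a point): point on the rest's face 75 mm up the slope from the lip, mid width: (6.5, 0, 93) mm in the stand's frame. The panel's origin belongs here.
- mug: bystander: loose white mug, 76 mm across, 85 mm high, origin under its centre, handle to its +y.
- frame: bystander: loose upright picture frame 120 mm wide (y), 150 mm high, 18 mm thick, origin under its centre.
- books: bystander: two stacked books, 150 by 210 by 50 mm, origin under the centre.
- pencup: bystander: loose dark metal pen cup with pens, 72 mm across, 95 mm high (pens to 156 mm), origin under its centre.
Not all that is in view belongs to the job. Of the things that look like the panel, the smaller one is meant. What is shaped like the box but green is not meant.

How it is judged:
By the outcome, as a careful person would: the job done as asked, in the order asked, and still so for the second after the job is handed in, with the robot touching nothing.
It also fails if it takes over 61 s, if anything falls off the work surface, if the arm or the gripper's body presses on something with over 40 N, if the wrist force passes 120 N, or if a joint passes its speed limit or range.

## Working session

There is one attempt and no reset: what is moved stays moved. The work goes in short steps, Python scripts to look and compute and a tool call to move; the robot and the scene stay as the last step left them, time stands still between calls to the robot, and variables do not carry over. Pictures are saved under pics/ and viewed, at most 10 in all, crops included, and the job is handed in when it is done.

Besides the shell and the picture viewer there is one more tool, called by a JSON object that holds its "method" and its "body". step_arm: Moves the arm, as the interface text tells. Its arguments: {"type":"object","properties":{"series":{"type":"array"},"force":{"type":"number"}},"required":["series"]}

```bash
mkdir -p pics; cat > h.py <<'E'
import numpy as np, cv2
from plant import r
def snap(n):
    c=r.get_calibration(n); p,d=r.snapshot(n); return p,d,c
def pts(c,uv,z=None,depth=None):
    """pixels -> world: by plane height z or by depth"""
    K=np.array(c["intrinsics"],float); D=np.array(c["dist_coeffs"],float); T=np.array(c["pose"])
    uv=np.asarray(uv,float).reshape(-1,1,2)
    n=cv2.undistortPoints(uv,K,D).reshape(-1,2)
    ray=np.c_[n[:,0],-n[:,1],-np.ones(len(n))]
    if depth is not None: return (ray*np.asarray(depth).reshape(-1,1))@T[:3,:3].T+T[:3,3]
    w=ray@T[:3,:3].T; o=T[:3,3]
    return o+w*((z-o[2])/w[:,2])[:,None]
def proj(c,P):
    K=np.array(c["intrinsics"],float); D=np.array(c["dist_coeffs"],float); T=np.array(c["pose"])
    q=(np.asarray(P,float).reshape(-1,3)-T[:3,3])@T[:3,:3]
    return cv2.projectPoints(q*[1,-1,-1],np.zeros(3),np.zeros(3),K,D)[0].reshape(-1,2)
E
python3 - <<'E'
from h import *
for n in("top","side"):
    p,d,c=snap(n); cv2.imwrite(f"pics/{n}0.png",p); np.savez(f"{n}0.npz",p=p,d=d); print(n,np.round(c["pose"],3).tolist(),np.round(c["intrinsics"],1).tolist(),c["dist_coeffs"])
print(r.get_state())
E
```

```text
top [[0.009, 0.99, -0.144, 0.331], [-1.0, 0.009, 0.002, 0.014], [0.004, 0.144, 0.99, 1.528], [0.0, 0.0, 0.0, 1.0]] [[463.5, 0.0, 288.4], [0.0, 463.5, 215.0], [0.0, 0.0, 1.0]] [-0.14454136  0.          0.          0.          0.        ]
side [[0.96, 0.174, -0.22, 0.213], [-0.281, 0.594, -0.754, -1.18], [-0.001, 0.786, 0.619, 1.071], [0.0, 0.0, 0.0, 1.0]] [[519.7, 0.0, 277.9], [0.0, 519.7, 213.4], [0.0, 0.0, 1.0]] [-0.11870202  0.          0.          0.          0.        ]
{'clock': 0.1, 'q': array([-1.18118496,  0.68987105, -0.19454349,  1.56621267,  0.15732239,
        0.90251895, -0.21512007]), 'qd': array([-0.00104972, -0.00211773, -0.00018135, -0.00268956, -0.00026907,
       -0.00067883,  0.0001077 ]), 'joint_torque': array([-3.27362890e-03, -5.28495920e+01, -1.27202287e+00, -1.53837955e+01,
       -5.26727107e-02,  1.90463426e-03,  3.27163491e-05]), 'tool_pos': array([0.21756021, 0.58531745, 0.23801627]), 'eef_rot': array([ 1.76926901e-01,  9.84223663e-01, -8.03614402e-04, -8.08480667e-05]), 'contact_force': array([0.17330649, 0.56317102, 0.00500087]), 'moment': array([-0.02887472,  0.01657761, -0.02858925]), 'finger_force': 0.0, 'opening': 0.9963114042967778}
```

View pics/top0.png

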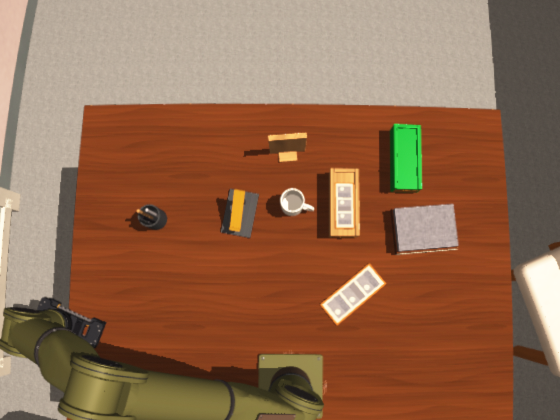

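View pics/side0.png

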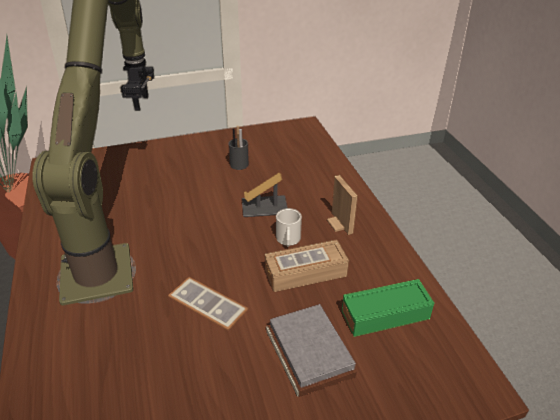

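The top view shows two things that look like the panel: the one in the wooden box at (344,203) and a larger one lying on the desk at (352,294). Two boxes are box-shaped: wooden at (344,203) and green at (407,157). The small panel in the wooden tray fits the description. The stand is at (240,213), with the mug between it and the box at (293,202). I'll confirm this in a crop and measure.

```bash
python3 - <<'E'
from h import *
z=np.load("top0.npz"); p=z["p"]; d=z["d"]; c=r.get_calibration("top")
s=np.load("side0.npz"); ps=s["p"]; ds=s["d"]; cs=r.get_calibration("side")
a=cv2.resize(p[155:335,215:400],None,fx=2.1,fy=2.1,interpolation=cv2.INTER_CUBIC)
b=cv2.resize(ps[165:300,230:365],None,fx=2.8,fy=2.8,interpolation=cv2.INTER_CUBIC)
cv2.imwrite("pics/crop1.png",np.hstack([a,b]) if a.shape[0]==b.shape[0] else np.hstack([a[:378],cv2.resize(b,(378,378))]))
for n,img,dd,cc in(("top",p,d,c),("side",ps,ds,cs)):
    hsv=cv2.cvtColor(img,cv2.COLOR_BGR2HSV)
    for nm,lo,hi in(("tan",(8,60,120),(28,255,255)),("white",(0,0,120),(180,60,255))):
        m=cv2.inRange(hsv,lo,hi)
        for k in cv2.findContours(m,cv2.RETR_EXTERNAL,cv2.CHAIN_APPROX_NONE)[0]:
            A=cv2.contourArea(k); x,y,w,h=cv2.boundingRect(k)
            if A<60 or not(130<x<460 and 120<y<340): continue
            mm=np.zeros(m.shape,np.uint8); cv2.drawContours(mm,[k],-1,1,-1); v,u=np.nonzero(mm&(dd>0))
            P=pts(cc,np.c_[u,v],depth=dd[v,u])
            rc=cv2.minAreaRect(k)
            print(n,nm,int(A),np.round(rc[0],1),np.round(rc[1],1),round(rc[2],1),"med",np.round(np.median(P,0),3),"z",np.round(np.percentile(P[:,2],[5,50,95]),3))
E
```

```text
top white 1308 [352.8 293.8] [22.8 60.2] 50.0 med [ 0.294 -0.202  0.007] z [0.001 0.007 0.012]
top white 2371 [425.8 227.1] [42.3 59.5] 85.0 med [ 0.511 -0.438  0.05 ] z [0.044 0.05  0.055]
top white 487 [294.2 203.5] [31.4 24.6] 53.1 med [ 0.596 -0.005  0.012] z [0.    0.012 0.086]
top white 633 [344. 205.] [42. 16.] 90.0 med [ 0.579 -0.168  0.064] z [0.06  0.064 0.07 ]
side tan 1911 [207.3 302.3] [77.4 29.3] 27.8 med [ 0.298 -0.208  0.007] z [0.002 0.007 0.011]
side tan 2867 [308. 264.] [39.7 80.3] 77.9 med [ 0.589 -0.196  0.061] z [0.007 0.061 0.068]
side tan 134 [335.3 223.3] [18.2  9.4] 55.0 med [0.755 0.013 0.007] z [0.001 0.007 0.011]
side tan 300 [349.7 202.8] [60.9 17.9] 76.4 med [ 0.782 -0.037  0.109] z [-0.001  0.109  0.152]
side tan 322 [263.  186.4] [ 9.9 43.5] 60.1 med [0.559 0.172 0.078] z [0.    0.078 0.121]
side white 3674 [313.4 343.3] [81.4 56.8] 63.4 med [ 0.511 -0.448  0.051] z [0.047 0.051 0.054]
side white 1418 [207.6 301.4] [69.2 24. ] 29.5 med [ 0.298 -0.206  0.008] z [0.004 0.008 0.011]
side white 583 [302.  257.9] [13.2 50.9] 78.1 med [ 0.578 -0.168  0.065] z [0.061 0.065 0.068]
side white 762 [288.5 226.5] [37. 25.] 90.0 med [ 0.588 -0.022  0.056] z [0.005 0.056 0.085]
```

View pics/crop1.png

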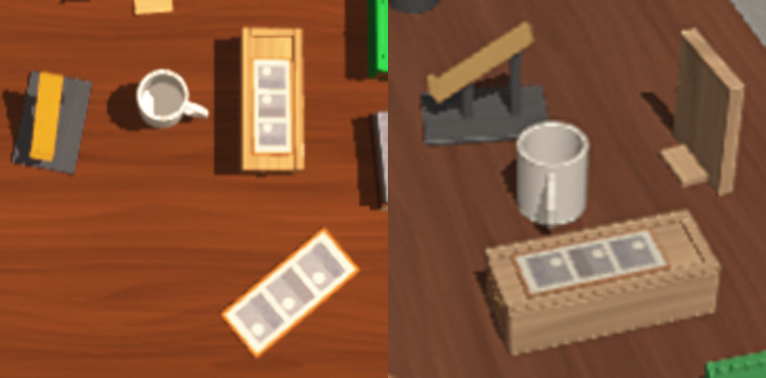

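The crop confirms it: the small panel sits in the wooden tray, the larger lookalike is on the desk, and the stand is turned slightly in yaw. I'm moving to look closely with the wrist camera.

{"method": "step_arm", "body": {"series": [[26,-43,12,0,0,0.04,0],[26,-43,12,0,0,0.04,0],[26,-43,12,0,0,0.04,0],[26,-43,12,0,0,0.04,0],[26,-43,12,0,0,0.04,0],[26,-43,12,0,0,0.04,0],[26,-43,12,0,0,0.04,0],[26,-43,12,0,0,0.04,0],[26,-43,12,0,0,0.036,0],[0,0,0,0,0,0,0]]}}

```text
clock: 1.1
tool_pos: [0.4487, 0.2036, 0.344]
eef_rot: [0.007, 1.0, -0.002, 0.002]
contact_force: [-0.8, 0.7, -0.4]
opening: 0.999
finger_force: 0.0
```

```bash
python3 - <<'E'
from h import *
s=r.get_state(); print(s["clock"],s["tool_pos"],s["eef_rot"])
p,d,c=snap("wrist"); cv2.imwrite("pics/w1.png",p); np.savez("w1.npz",p=p,d=d,T=c["pose"],K=c["intrinsics"],D=c["dist_coeffs"])
print(np.round(c["pose"],3).tolist(),c["intrinsics"][0],c["dist_coeffs"])
E
```

```text
1.1 [0.44869196 0.20359755 0.34399297] [ 0.0065693   0.99997523 -0.00180549  0.00176558]
[[0.012, -0.965, -0.261, 0.384], [1.0, 0.011, 0.006, 0.205], [-0.003, -0.261, 0.965, 0.489], [0.0, 0.0, 0.0, 1.0]] [318.42812778   0.         278.81268807] [-0.0667255  0.         0.         0.         0.       ]
```

View pics/w1.png

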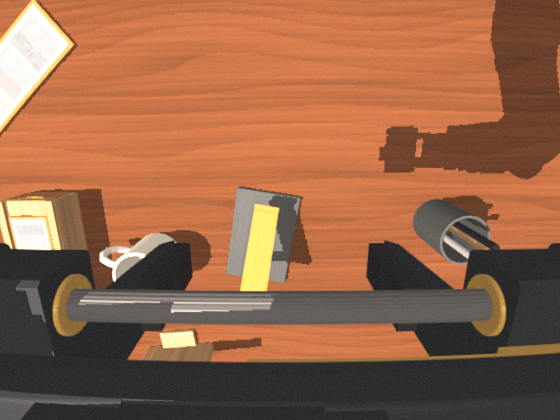

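The wrist camera looks from the robot's side and image up is -x. The stand base is at (265,235) and the brass rest at (260,250), partly behind the gripper. I'll move on in x so the stand and box fall in the clear half, and take two views of each.

{"method": "step_arm", "body": {"series": [[45,-8,0,0,0,0,0],[45,-8,0,0,0,0,0],[45,-8,0,0,0,0,0],[45,-8,0,0,0,0,0],[0,0,0,0,0,0,0],[0,0,0,0,0,0,0]]}}

```text
clock: 1.75
tool_pos: [0.6235, 0.1808, 0.3417]
eef_rot: [-0.001, 1.0, 0.0, -0.001]
contact_force: [-1.2, 0.5, -0.0]
opening: 1.0
finger_force: 0.0
```

```bash
cat > w.py <<'E'
import sys
from h import *
n=sys.argv[1]
s=r.get_state(); p,d,c=snap("wrist"); cv2.imwrite(f"pics/{n}.png",p); np.savez(f"{n}.npz",p=p,d=d,pose=c["pose"],intrinsics=c["intrinsics"],dist_coeffs=c["dist_coeffs"])
print(s["clock"],s["tool_pos"],s["eef_rot"],np.abs(s["qd"]).max())
E
python3 w.py w2
```

```text
1.75 [0.62350602 0.18079866 0.34171908] [-6.10026680e-04  9.99998800e-01  3.08689813e-04 -1.39048569e-03] 0.04177410160600978
```

{"method": "step_arm", "body": {"series": [[0,-45,0,0,0,0,0],[0,-45,0,0,0,0,0],[0,0,0,0,0,0,0],[0,0,0,0,0,0,0]]}}

```text
clock: 2.2
tool_pos: [0.6229, 0.0896, 0.3438]
eef_rot: [0.0, 1.0, 0.0, -0.0]
contact_force: [0.1, 1.0, -0.6]
opening: 1.0
finger_force: 0.0
```

```bash
python3 w.py w3
```

```text
2.2 [0.62291288 0.08960679 0.34378885] [ 3.17314773e-06  9.99999950e-01  2.49284341e-04 -1.97061675e-04] 0.04382735173967734
```

{"method": "step_arm", "body": {"series": [[0,-45,0,0,0,0,0],[0,-45,0,0,0,0,0],[0,-45,0,0,0,0,0],[0,-45,0,0,0,0,0],[0,0,0,0,0,0,0],[0,0,0,0,0,0,0]]}}

```text
clock: 2.85
tool_pos: [0.6241, -0.089, 0.3433]
eef_rot: [-0.001, 1.0, 0.001, -0.0]
contact_force: [0.1, 1.7, -0.7]
opening: 1.002
finger_force: 0.0
```

```bash
python3 w.py w4
```

```text
2.85 [ 0.62406444 -0.08903455  0.34331331] [-6.04667114e-04  9.99999451e-01  8.54921270e-04 -2.68782012e-05] 0.041730265790493146
```

{"method": "step_arm", "body": {"series": [[0,-45,0,0,0,0,0],[0,-30,0,0,0,0,0],[0,0,0,0,0,0,0],[0,0,0,0,0,0,0]]}}

```text
clock: 3.3
tool_pos: [0.6246, -0.1628, 0.3432]
eef_rot: [-0.002, 1.0, 0.001, 0.0]
contact_force: [0.3, 0.5, 0.6]
opening: 0.998
finger_force: 0.0
```

```bash
python3 w.py w5; python3 -c "
import cv2,numpy as np
cv2.imwrite('pics/m.png',np.vstack([np.hstack([cv2.imread(f'pics/w{i}.png')[:260,80:480] for i in k]) for k in ((2,3),(4,5))]))"
```

```text
3.3 [ 0.62460305 -0.16276144  0.34322804] [-1.62016803e-03  9.99998037e-01  1.13778873e-03  7.44531114e-05] 0.03003012661874014
```

View pics/m.png

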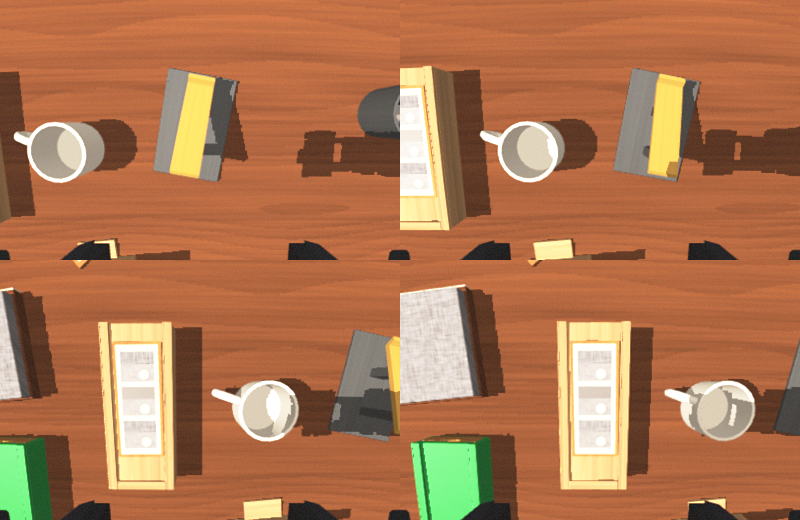

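In the lower views the box spans about (560-630, 322-490) and the panel inlay about (573-618, 342-456). The top-row views show the brass rest at about (190,125) and (665,125). I'll triangulate these from the view pairs.

```bash
cat > m.py <<'E'
from h import *
def ld(n): z=np.load(n+".npz"); return z["p"],z["d"],{k:z[k] for k in("pose","intrinsics","dist_coeffs")}
def tri(c1,a,c2,b):
    out=[]
    for u,v in zip(np.reshape(a,(-1,2)),np.reshape(b,(-1,2))):
        A=np.zeros((3,3)); q=np.zeros(3); 
        for c,w in((c1,u),(c2,v)):
            o=c["pose"][:3,3]; dr=pts(c,[w],depth=[1.])[0]-o; dr/=np.linalg.norm(dr); M=np.eye(3)-np.outer(dr,dr); A+=M;q+=M@o
        out.append(np.linalg.solve(A,q))
    return np.array(out)
def big(m,near):
    m=cv2.morphologyEx(m,cv2.MORPH_CLOSE,np.ones((3,3)))
    ks=[k for k in cv2.findContours(m,cv2.RETR_EXTERNAL,cv2.CHAIN_APPROX_NONE)[0] if cv2.contourArea(k)>800]
    return min(ks,key=lambda k:np.hypot(*(np.array(cv2.minAreaRect(k)[0])-near)))
def quad(k):
    h=cv2.convexHull(k)
    for e in np.arange(2,25,.5):
        q=cv2.approxPolyDP(h,e,True).reshape(-1,2)
        if len(q)<=4: break
    q=q[np.argsort(q[:,1])]; return np.vstack([q[:2][np.argsort(q[:2,0])],q[2:][np.argsort(q[2:,0])]]).astype(float) # rows: near-x L,R ; far L,R
E
python3 - <<'E'
from m import *
V={n:ld(n) for n in("w2","w3","w4","w5")}
hs={n:cv2.cvtColor(v[0],cv2.COLOR_BGR2HSV) for n,v in V.items()}
# panel inlay (white) w4,w5
Q={}
for n,near in(("w4",(218,140)),("w5",(195,140))):
    k=big(cv2.inRange(hs[n],(0,0,100),(180,55,255)),near); b=cv2.boxPoints(cv2.minAreaRect(k)); 
    b=b[np.argsort(b[:,1])]; b=np.vstack([b[:2][np.argsort(b[:2,0])],b[2:][np.argsort(b[2:,0])]]); Q[n]=b; print(n,"white",b.round(1).tolist())
P=tri(V["w4"][2],Q["w4"],V["w5"][2],Q["w5"]); print("panel tri",P.round(4).tolist(),P.mean(0).round(4))
for n in Q: p=pts(V[n][2],Q[n],z=.064); print(n,"plane",p.round(4)[:,:2].tolist(),p.mean(0).round(4))
for n,near in(("w4",(215,145)),("w5",(195,145))):
    k=big(cv2.inRange(hs[n],(8,70,120),(30,200,255)),near); q=quad(k); Q[n]=q; print(n,"box px",q.tolist(),"z66",pts(V[n][2],q,z=.066).round(4)[:,:2].tolist())
P=tri(V["w4"][2],Q["w4"],V["w5"][2],Q["w5"]); print("box tri",P.round(4).tolist())
# brass
for n,near in(("w2",(270,125)),("w3",(345,125))):
    m=cv2.inRange(hs[n],(20,120,150),(32,255,255)); k=big(m,near); q=quad(k); Q[n]=q
    mm=np.zeros(m.shape,np.uint8); cv2.drawContours(mm,[k],-1,1,-1); mm=cv2.erode(mm,np.ones((3,3))); v,u=np.nonzero(mm); W=pts(V[n][2],np.c_[u,v],depth=V[n][1][v,u])
    print(n,"brass px",q.tolist())
    for it in range(4):
        A=np.c_[W[:,:2],np.ones(len(W))]; f=np.linalg.lstsq(A,W[:,2],rcond=None)[0]; e=W[:,2]-A@f; W=W[abs(e)<max(2*e.std(),.002)]
    print("  slope",np.arctan(np.hypot(*f[:2])).round(3),"dir",np.arctan2(f[1],f[0]).round(3),"mean",W.mean(0).round(4),"z at mean resid",e.std().round(4))
    kb=big(cv2.inRange(hs[n],(0,0,40),(180,70,135)),near); 
P=tri(V["w2"][2],Q["w2"],V["w3"][2],Q["w3"]); print("brass tri",P.round(4).tolist())
E
```

```text
w4 white [[194.60000610351562, 85.0], [236.89999389648438, 83.30000305175781], [199.1999969482422, 194.6999969482422], [241.5, 192.89999389648438]]
w5 white [[253.0, 83.0], [295.0, 83.0], [253.0, 193.0], [295.0, 193.0]]
panel tri [[0.5118, -0.1947, 0.0673], [0.5102, -0.1419, 0.0616], [0.6532, -0.1968, 0.0669], [0.6531, -0.1396, 0.0614]] [ 0.5821 -0.1683  0.0643]
w4 plane [[0.5121, -0.1955], [0.5104, -0.1416], [0.6547, -0.1976], [0.6522, -0.1393]] [ 0.5824 -0.1685  0.064 ]
w5 plane [[0.5108, -0.195], [0.5106, -0.142], [0.653, -0.1971], [0.6528, -0.1398]] [ 0.5818 -0.1684  0.064 ]
w4 box px [[0.0, 0.0], [543.0, 0.0], [0.0, 242.0], [186.0, 290.0], [462.0, 288.0], [559.0, 242.0]] z66 [[0.399, -0.4443], [0.3991, 0.2465], [0.7264, -0.5072], [0.7997, -0.2265], [0.7985, 0.1904], [0.7255, 0.3348]]
w5 box px [[0.0, 0.0], [555.0, 0.0], [0.0, 242.0], [96.0, 288.0], [462.0, 288.0], [559.0, 242.0]] z66 [[0.4004, -0.518], [0.3973, 0.19], [0.7277, -0.5802], [0.7999, -0.4384], [0.7986, 0.1174], [0.7253, 0.2617]]
box tri [[1.8093, 2.6363, 3.7812], [-0.1332, 1.3496, -1.3218], [6.1307, -14.0508, -13.6182], [0.432, -0.0162, 0.7148], [16.569, 18.6939, -27.9005], [7.7144, 18.2504, -17.8098]]
w2 brass px [[269.0, 74.0], [294.0, 78.0], [250.0, 172.0], [277.0, 177.0]]
  slope 0.61 dir -0.175 mean [0.5646 0.1726 0.0893] z at mean resid 0.0008
w3 brass px [[340.0, 74.0], [364.0, 79.0], [328.0, 172.0], [346.0, 175.0]]
  slope 0.611 dir -0.19 mean [0.5613 0.1723 0.0871] z at mean resid 0.0008
brass tri [[0.4967, 0.1684, 0.0561], [0.5016, 0.2004, 0.0536], [0.6139, 0.1475, 0.1189], [0.6259, 0.1787, 0.0734]]
```

```bash
python3 - <<'E'
from m import *
for n in("w4","w5"):
    p,d,c=ld(n); v,u=np.nonzero(d[:230]>0); W=pts(c,np.c_[u,v],depth=d[v,u])
    hsv=cv2.cvtColor(p,cv2.COLOR_BGR2HSV)
    s=(W[:,2]>.05)&(W[:,2]<.075)&(abs(W[:,0]-.58)<.16)&(abs(W[:,1]+.168)<.075); B=W[s]
    rc=cv2.minAreaRect((B[:,:2]*1000).astype(np.float32)); print(n,"box depth",np.round(rc[0],1),np.round(rc[1],1),round(rc[2],2))
    m=np.zeros(d.shape,np.uint8); m[v[s],u[s]]=255; k=big(m,(205,140)); q=cv2.boxPoints(cv2.minAreaRect(k))
    print("  rays z66",pts(c,q,z=.066)[:,:2].round(4).tolist())
    t=B[abs(B[:,1]+.168)<.03]; f=t[t[:,0]<.50]; print("  floor z",np.median(f[:,2]).round(4),"front x",np.percentile(f[:,0],[0,1,2]).round(4)); t=t[abs(t[:,0]-.58)<.06]; print("  panel z",np.median(t[:,2]).round(4))
psi=-.18
for n in("w2","w3"):
    p,d,c=ld(n); v,u=np.nonzero(d[:230]>0); W=pts(c,np.c_[u,v],depth=d[v,u])
    s=(abs(W[:,0]-.56)<.12)&(abs(W[:,1]-.175)<.085); W=W[s];uv=np.c_[u,v][s]
    b=(W[:,2]>.005)&(W[:,2]<.013); m=np.zeros(d.shape,np.uint8); m[uv[b][:,1],uv[b][:,0]]=255
    m=cv2.morphologyEx(m,cv2.MORPH_OPEN,np.ones((3,3))); vv,uu=np.nonzero(m); G=pts(c,np.c_[uu,vv],z=.008)
    rc=cv2.minAreaRect((G[:,:2]*1000).astype(np.float32)); print(n,"base",np.round(rc[0],1),np.round(rc[1],1),round(rc[2],2))
    ce=np.array(rc[0])/1000
    a=W[W[:,2]>.03]; L=(a[:,:2]-ce)@np.array([[np.cos(psi),-np.sin(psi)],[np.sin(psi),np.cos(psi)]])
    h=(-np.sin(.611))*(L[:,0]+.055)+np.cos(.611)*(a[:,2]-.05); sx=np.cos(.611)*(L[:,0]+.055)+np.sin(.611)*(a[:,2]-.05)
    f=abs(h)<.004; print("  rest: h med",np.median(h[f]).round(4),"s",np.percentile(sx[f],[.5,99.5]).round(4),"y",np.percentile(L[f,1],[1,99]).round(4),"bins y",[(np.percentile(L[f&(abs(sx-k)<.01),1],[2,98])).round(4).tolist() for k in(.02,.06,.1)])
    l=(h>.005)&(h<.014); print("  lip: n",l.sum(),"s",np.percentile(sx[l],[5,50,95]).round(4),"y",np.percentile(L[l,1],[3,97]).round(4),"h",np.percentile(h[l],[50,95]).round(4))
E
```

```text
w4 box depth [ 594.3 -169.1] [ 93.1 220. ] 89.93
  rays z66 [[0.4845, -0.2146], [0.4847, -0.1211], [0.7034, -0.1229], [0.7046, -0.2285]]
  floor z 0.0594 front x [0.4846 0.4847 0.4848]
  panel z 0.0641
w5 box depth [ 593.8 -169.8] [ 92.6 219.1] 89.71
  rays z66 [[0.4849, -0.2144], [0.4846, -0.1238], [0.7023, -0.118], [0.7027, -0.2202]]
  floor z 0.0594 front x [0.4845 0.4846 0.4847]
  panel z 0.0641
w2 base [562.6 172.9] [ 99.8 148.9] 79.53
  rest: h med -0.0005 s [-1.000e-04  1.297e-01] y [-0.0169  0.0165] bins y [[-0.0165, 0.0162], [-0.0166, 0.0163], [-0.0165, 0.0159]]
  lip: n 169 s [-0.0054 -0.0009  0.0009] y [-0.0164  0.0161] h [0.009  0.0102]
w3 base [562.3 172.8] [100.6 149.3] 79.85
  rest: h med -0.0006 s [-0.0005  0.13  ] y [-0.0166  0.0171] bins y [[-0.0163, 0.0164], [-0.0164, 0.0172], [-0.0166, 0.0169]]
  lip: n 169 s [-0.0059 -0.0012  0.0006] y [-0.0168  0.0161] h [0.009  0.0105]
```

Every measurement agrees with the given sizes:

| Item | Measured |
|---|---|
| Box front edge | x = 0.4845, centre y = -0.1695, yaw about 0 |
| Panel centre | (0.582, -0.168), top z = 0.064, 22 mm inside the edge |
| Stand | origin (0.5625, 0.1728), yaw -0.18 |
| Rest slope | 0.611 |

Next I'll shut the fingers and go down above the far half of the panel.

{"method": "step_arm", "body": {"series": [[-5,-3,-40,0,0,0,1],[-5,-2,-45,0,0,0,1],[0,0,-45,0,0,0,1],[0,0,-45,0,0,0,1],[0,0,-40,0,0,0,1],[0,0,-35,0,0,0,1],[0,0,-15,0,0,0,1],[0,0,0,0,0,0,1],[0,0,0,0,0,0,1],[0,0,0,0,0,0,1]], "force": 20}}

```text
clock: 4.35
tool_pos: [0.6159, -0.1704, 0.0804]
eef_rot: [-0.0, 1.0, -0.0, 0.002]
contact_force: [-0.5, -0.0, 0.2]
opening: 0.117
finger_force: 0.0
```

{"method": "step_arm", "body": {"series": [[0,1,-5,0,0,0,1],[0,0,-5,0,0,0,1],[0,0,-3,0,0,0,1],[0,0,-2,0,0,0,1],[0,0,-1,0,0,0,1],[0,0,0,0,0,0,1]]}}

```text
clock: 4.95
tool_pos: [0.614, -0.1697, 0.0645]
eef_rot: [0.0, 1.0, -0.0, 0.0]
contact_force: [-5.3, 1.2, 17.4]
opening: 0.003
finger_force: 8.5
```

{"method": "step_arm", "body": {"series": [[0,0,0.4,0,0,0,1],[0,0,0,0,0,0,1]]}}

```text
clock: 5.15
tool_pos: [0.614, -0.1697, 0.0645]
eef_rot: [0.0, 1.0, -0.0, 0.0]
contact_force: [-3.9, 1.0, 13.3]
opening: 0.005
finger_force: 7.1
```

{"method": "step_arm", "body": {"series": [[-3,0,0.2,0,0,0,1],[-6,0,0,0,0,0,1],[-6,0,0,0,0,0,1],[-6,0,0,0,0,0,1],[-6,0,0,0,0,0,1],[-3,0,0,0,0,0,1],[0,0,0,0,0,0,1]]}}

```text
clock: 5.85
tool_pos: [0.5866, -0.1699, 0.0645]
eef_rot: [-0.0, 1.0, -0.0, 0.003]
contact_force: [0.8, -0.9, 7.8]
opening: 0.004
finger_force: 4.1
```

```bash
cat > top.py <<'E'
from h import *
import sys
p,d,c=snap("top"); np.savez(sys.argv[1],p=p,d=d)
s=(slice(170,260),slice(325,365)); hsv=cv2.cvtColor(p[s],cv2.COLOR_BGR2HSV)
m=cv2.inRange(hsv,(0,0,120),(180,60,255)); v,u=np.nonzero(m)
# width mid of white: near and far ends
P=pts(c,np.c_[u+325,v+170],z=.064); print("white x",np.percentile(P[:,0],[.5,99.5]).round(4),"y",np.percentile(P[:,1],[1,99]).round(4),len(u), r.get_state()["clock"])
st=(d>0); 
E
python3 top.py t1; python3 - <<'E'
from h import *
p=np.load("t1.npz")["p"]; cv2.imwrite("pics/t1.png",cv2.resize(p[150:290,270:410],None,fx=4,fy=4,interpolation=cv2.INTER_CUBIC))
E
```

```text
white x [0.4816 0.5557] y [-0.1932 -0.1448] 330 5.9
```

View pics/t1.png

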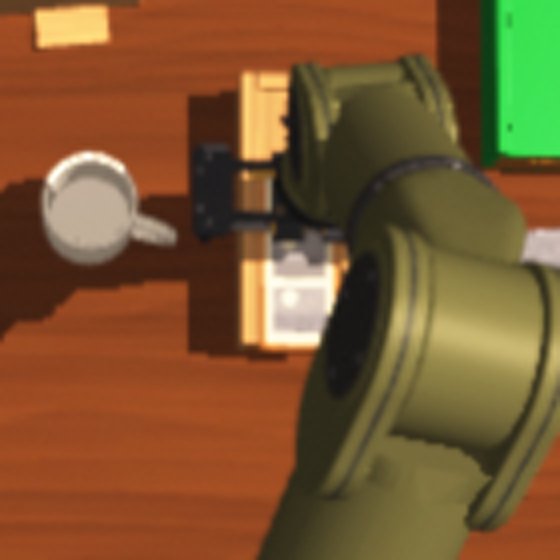

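The panel follows the fingertip one for one: its near end moved about 28 mm and is now at the front edge, pixel (300,345) in the crop. I'll drag it about 57 mm more.

{"method": "step_arm", "body": {"series": [[-4,0,0,0,0,0,1],[-7,0,0,0,0,0,1],[-7,0,0,0,0,0,1],[-7,0,0,0,0,0,1],[-7,0,0,0,0,0,1],[-7,0,0,0,0,0,1],[-7,0,0,0,0,0,1],[-6,0,0,0,0,0,1],[-4,0,0,0,0,0,1],[0,0,0,0,0,0,1]]}}

```text
clock: 6.9
tool_pos: [0.531, -0.1699, 0.0645]
eef_rot: [-0.0, 1.0, -0.0, 0.003]
contact_force: [1.6, 0.3, 9.7]
opening: 0.008
finger_force: 4.8
```

```bash
python3 top.py t2
```

```text
white x [0.4275 0.4994] y [-0.1926 -0.1446] 302 6.95
```

{"method": "step_arm", "body": {"series": [[0,0,5,0,0,0,1],[0,0,25,0,0,0,1],[0,0,45,0,0,0,0],[0,0,45,0,0,0,0],[0,0,30,0,0,0,0],[0,0,10,0,0,0,0],[0,0,0,0,0,0,0],[0,0,0,0,0,0,0]]}}

```text
clock: 7.75
tool_pos: [0.5271, -0.1696, 0.2216]
eef_rot: [-0.0, 1.0, 0.0, -0.001]
contact_force: [0.4, -0.4, -1.1]
opening: 0.526
finger_force: 0.0
```

```bash
python3 w.py w6; python3 - <<'E'
from m import *
p,d,c=ld("w6"); hsv=cv2.cvtColor(p,cv2.COLOR_BGR2HSV)
near=proj(c,[[.497,-.169,.064]])[0]
k=big(cv2.inRange(hsv,(0,0,100),(180,55,255)),near); b=cv2.boxPoints(cv2.minAreaRect(k)); P=pts(c,b,z=.064); print(near,b.round(0).tolist(),P[:,:2].round(4).tolist(),P.mean(0).round(4))
mm=np.zeros(d.shape,np.uint8); cv2.drawContours(mm,[k],-1,1,-1); v,u=np.nonzero((mm>0)&(d>0)); W=pts(c,np.c_[u,v],depth=d[v,u]); A=np.c_[W[:,:2],np.ones(len(W))]; print("plane",np.linalg.lstsq(A,W[:,2],rcond=None)[0].round(4),np.median(W[:,2]))
v,u=np.nonzero(d>0); W=pts(c,np.c_[u,v],depth=d[v,u]); s=(W[:,2]>.055)&(W[:,2]<.075)&(W[:,0]<.56)&(W[:,0]>.3)&(abs(W[:,1]+.169)<.06)
B=W[s]; o=B[B[:,0]<.478]; print("protruding",o[:,:2].min(0).round(4),o[:,:2].max(0).round(4)); bx=B[abs(B[:,1]+.169)>.037]; print("box front",bx[:,0].min())
cv2.imwrite("pics/w6c.png",p)
E
```

```text
7.75 [ 0.52712341 -0.1696243   0.22160576] [-6.66568012e-05  9.99999160e-01  2.21156863e-04 -1.27543061e-03] 0.019724179343865778
[279.3038564  160.61420771] [[250.0, 233.0], [250.0, 84.0], [309.0, 84.0], [309.0, 233.0]] [[0.5696, -0.1984], [0.4278, -0.1955], [0.4278, -0.1423], [0.5696, -0.139]] [ 0.4987 -0.1688  0.064 ]
plane [-0.0002 -0.0009  0.064 ] 0.06409512312166116
protruding [ 0.4241 -0.1998] [ 0.4778 -0.1375]
box front 0.48365216806111283
```

View pics/w6c.png

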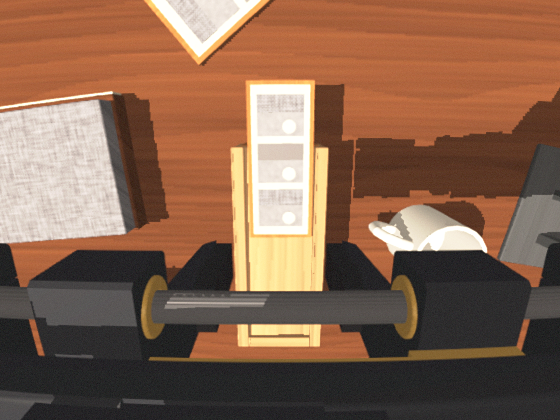

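The panel lies flat (level to within 0.1%), its near end at x = 0.424, centred at y = -0.1686, 60 mm out over the front edge (pixels 246-314 by 80-238). I'll open and go down with the fingers beside the overhanging part at x = 0.466.

{"method": "step_arm", "body": {"series": [[-30,1,0,0,0,0,0],[-31,0,0,0,0,0,0],[0,0,-20,0,0,0,0],[0,0,-20,0,0,0,0],[0,0,-20,0,0,0,0],[0,0,-20,0,0,0,0],[0,0,-15,0,0,0,0],[0,0,0,0,0,0,0],[0,0,0,0,0,0,0]]}}

```text
clock: 8.7
tool_pos: [0.4665, -0.1684, 0.127]
eef_rot: [-0.0, 1.0, 0.0, -0.001]
contact_force: [-0.3, -0.7, 0.3]
opening: 1.003
finger_force: 0.0
```

{"method": "step_arm", "body": {"series": [[0,0,-25,0,0,0,0],[0,0,-25,0,0,0,0],[0,0,-20,0,0,0,0],[0,0,-10,0,0,0,0],[0,0,-4,0,0,0,0],[0,0,0,0,0,0,0]]}}

```text
clock: 9.3
tool_pos: [0.4674, -0.1687, 0.0441]
eef_rot: [-0.0, 1.0, -0.0, 0.0]
contact_force: [-0.1, 0.3, 0.1]
opening: 1.001
finger_force: 0.0
```

{"method": "step_arm", "body": {"series": [[0,0,-1,0,0,0,0.3],[0,0,0,0,0,0,0.5],[0,0,0,0,0,0,0.5],[0,0,0,0,0,0,0.5],[0,0,0,0,0,0,0.5],[0,0,0,0,0,0,0.5],[0,0,0,0,0,0,0.5]], "force": 35}}

```text
clock: 10.0
tool_pos: [0.4674, -0.1688, 0.0431]
eef_rot: [-0.0, 1.0, -0.0, 0.0]
contact_force: [0.3, -0.3, 2.8]
opening: 0.691
finger_force: 36.4
```

{"method": "step_arm", "body": {"series": [[0,0,2,0,0,0,0.5],[0,0,6,0,0,0,0.5],[0,0,12,0,0,0,0.5],[0,0,20,0,0,0,0.5],[0,0,30,0,0,0,0.5],[0,0,30,0,0,0,0.5],[0,0,30,0,0,0,0.5],[0,0,20,0,0,0,0.5],[0,0,0,0,0,0,0.5],[0,0,0,0,0,0,0.5]]}}

```text
clock: 11.0
tool_pos: [0.4668, -0.1688, 0.1932]
eef_rot: [0.0, 1.0, -0.0, 0.0]
contact_force: [-1.4, -0.7, -0.9]
opening: 0.687
finger_force: 36.7
```

```bash
python3 w.py w7; cat > held.py <<'E'
from m import *
import sys
from scipy.spatial.transform import Rotation as R
n=sys.argv[1]; s=r.get_state(); p,d,c=ld(n)
T=R.from_quat(s["eef_rot"]).as_matrix(); o=np.array(s["tool_pos"])
v,u=np.nonzero(d[:330]>0); W=pts(c,np.c_[u,v],depth=d[v,u]); L=(W-o)@T   # tool frame
hsv=cv2.cvtColor(p,cv2.COLOR_BGR2HSV)[v,u]
k=(abs(L[:,2]+.019)<.03)&(abs(L[:,1])<.04)&(abs(L[:,0])<.13)&((hsv[:,1]<60)|(hsv[:,0]>8))&(hsv[:,2]>90)
Q=L[k]
for it in range(4):
    A=np.c_[Q[:,:2],np.ones(len(Q))]; f=np.linalg.lstsq(A,Q[:,2],rcond=None)[0]; e=Q[:,2]-A@f; Q=Q[abs(e)<max(2.5*e.std(),.0015)]
print("tool-frame plane z=ax+by+c",f.round(4),"tilt about y",np.arctan(f[0]).round(4),"x ext",np.percentile(Q[:,0],[.2,99.8]).round(4),"y",np.percentile(Q[:,1],[1,99]).round(4),len(Q),"tool x in world",T[:,0].round(3))
print(s["opening"],s["finger_force"],s["contact_force"])
E
python3 held.py w7
```

```text
11.0 [ 0.46683418 -0.16880643  0.19318336] [ 1.01671584e-05  9.99999975e-01 -1.29216772e-04  1.83710211e-04] 0.03218625808731607
tool-frame plane z=ax+by+c [ 0.0029 -0.0001 -0.0216] tilt about y 0.0029 x ext [-0.027   0.0431] y [-0.0305  0.0301] 17117 tool x in world [-1.    -0.     0.001]
0.6901137339362557 36.73001300543547 [-0.21086426 -0.02001743 -1.11536653]
```

View pics/w7.png

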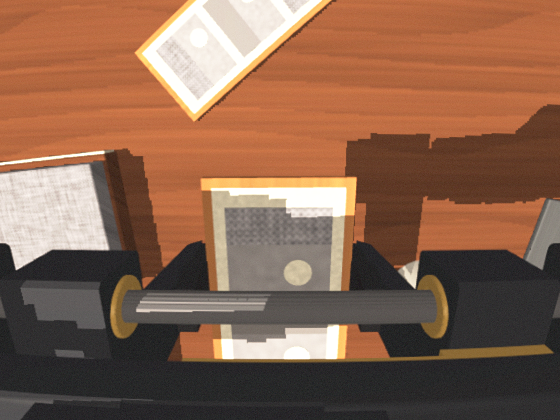

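The panel is held level. In the tool frame its centre is at (-0.032, 0) and its underside at -0.0176. Next I'll compute the placing poses.

```bash
cat > tgt.py <<'E'
import sys
from h import *
from scipy.spatial.transform import Rotation as R
th,psi=.611,-.18
O=np.array([.5625,.1728,0]); Rs=R.from_euler("z",psi).as_matrix()
seat=O+Rs@[.0065,0,.093]; lip=O+Rs@[-.055,0,.05]
Rp=Rs@R.from_euler("y",-th).as_matrix(); Rt=Rp@np.diag([-1.,1,-1])
def tcp(up,nrm,off=np.array([-.0319,0,-.0176])): return seat+Rp@[up,0,nrm]-Rt@off
if __name__=="__main__":
    s=r.get_state(); o=np.array(s["tool_pos"])
    for u,n in((.02,.06),(.006,.02),(.002,.004),(.002,0)): print(u,n,tcp(u,n).round(4),"delta mm",((tcp(u,n)-o)*1000).round(1))
    print("turn left (world rotvec)",(R.from_matrix(Rt)*R.from_quat(s["eef_rot"]).inv()).as_rotvec().round(4),"axes u",Rp[:,0].round(3),"n",Rp[:,2].round(3))
E
python3 tgt.py
```

```text
0.02 0.06 [0.5354 0.1777 0.1209] delta mm [ 69.  346.4 -71.6]
0.006 0.02 [0.5467 0.1757 0.0801] delta mm [  80.3  344.3 -112.4]
0.002 0.004 [0.5525 0.1746 0.0647] delta mm [  86.1  343.3 -127.8]
0.002 0 [0.5547 0.1742 0.0614] delta mm [  88.3  342.8 -131. ]
turn left (world rotvec) [-0.0552 -0.6105 -0.1746] axes u [ 0.806 -0.147  0.574] n [-0.564  0.103  0.819]
```

{"method": "step_arm", "body": {"series": [[0,5,10,0,-0.1,0,0.5],[0,10,10,0,-0.1,0,0.5],[0,10,10,0,-0.1,0,0.5],[0,10,10,0,-0.1,0,0.5],[0,10,10,0,-0.1,0,0.5],[0,15,10,0,-0.111,0,0.5],[0,25,0,0,0,-0.09,0.5],[0,25,0,0,0,-0.09,0.5],[8,28,0,0,0,0,0.5],[8,28,0,0,0,0,0.5],[8,28,0,0,0,0,0.5],[8,28,0,0,0,0,0.5],[8,28,0,0,0,0,0.5],[8,28,0,0,0,0,0.5],[8,28,0,0,0,0,0.5],[8,28,0,0,0,0,0.5],[5,12,0,0,0,0,0.5],[0,0,0,0,0,0,0.5],[0,0,0,0,0,0,0.5]]}}

```text
clock: 12.95
tool_pos: [0.5227, 0.1326, 0.2229]
eef_rot: [0.072, 0.985, -0.021, 0.158]
contact_force: [-0.4, -0.4, -0.3]
opening: 0.689
finger_force: 36.7
```

```bash
python3 w.py w8; python3 held.py w8; python3 tgt.py
```

```text
12.95 [0.52267078 0.13257683 0.22289628] [ 0.07226186  0.98463924 -0.02099392  0.15755331] 0.013644401091635791
tool-frame plane z=ax+by+c [ 0.0015 -0.0011 -0.0203] tilt about y 0.0015 x ext [-0.0262  0.0439] y [-0.0295  0.031 ] 17158 tool x in world [-0.94   0.136 -0.313]
0.6881830351835261 36.72491993755102 [-0.02294217 -0.84773957 -1.37484086]
0.02 0.06 [0.5354 0.1777 0.1209] delta mm [  12.7   45.6 -102.2]
0.006 0.02 [0.5467 0.1757 0.0801] delta mm [  24.    43.6 -143. ]
0.002 0.004 [0.5525 0.1746 0.0647] delta mm [  29.8   42.5 -158.4]
0.002 0 [0.5547 0.1742 0.0614] delta mm [  32.1   42.1 -161.6]
turn left (world rotvec) [-0.0298 -0.2911 -0.0267] axes u [ 0.806 -0.147  0.574] n [-0.564  0.103  0.819]
```

The joint speed limit cut part of the turn, so I'll make up the rest more slowly.

{"method": "step_arm", "body": {"series": [[1.6,5.7,-4,-0.0037,-0.0364,-0.0033,0.5],[1.6,5.7,-4,-0.0037,-0.0364,-0.0033,0.5],[1.6,5.7,-4,-0.0037,-0.0364,-0.0033,0.5],[1.6,5.7,-4,-0.0037,-0.0364,-0.0033,0.5],[1.6,5.7,-4,-0.0037,-0.0364,-0.0033,0.5],[1.6,5.7,-4,-0.0037,-0.0364,-0.0033,0.5],[1.6,5.7,-4,-0.0037,-0.0364,-0.0033,0.5],[1.6,5.7,-4,-0.0037,-0.0364,-0.0033,0.5],[0,0,0,0,0,0,0.5],[0,0,0,0,0,0,0.5]]}}

```text
clock: 14.0
tool_pos: [0.5322, 0.1673, 0.1958]
eef_rot: [0.085, 0.957, -0.032, 0.275]
contact_force: [0.2, -1.1, -0.7]
opening: 0.685
finger_force: 36.7
```

```bash
python3 w.py w9; python3 held.py w9; python3 tgt.py
```

```text
14.0 [0.53222613 0.16727596 0.1957838 ] [ 0.08481623  0.9571346  -0.0319763   0.27509469] 0.020438449834717133
tool-frame plane z=ax+by+c [ 0.0012 -0.0012 -0.0201] tilt about y 0.0012 x ext [-0.0256  0.0446] y [-0.0302  0.0304] 17162 tool x in world [-0.834  0.145 -0.533]
0.6856190893330805 36.716521605849266 [-0.21547676 -0.24702153 -1.48586526]
0.02 0.06 [0.5354 0.1777 0.1209] delta mm [  2.8  10.3 -75.2]
0.006 0.02 [0.5467 0.1757 0.0801] delta mm [  14.     8.3 -116. ]
0.002 0.004 [0.5525 0.1746 0.0647] delta mm [  19.9    7.2 -131.4]
0.002 0 [0.5547 0.1742 0.0614] delta mm [  22.1    6.8 -134.7]
turn left (world rotvec) [ 0.0052 -0.0506  0.0015] axes u [ 0.806 -0.147  0.574] n [-0.564  0.103  0.819]
```

{"method": "step_arm", "body": {"series": [[0.5,2,-8,0.001,-0.012,0,0.5],[0.5,2,-12,0.001,-0.012,0,0.5],[0.5,2,-12,0.001,-0.012,0,0.5],[0.5,2,-12,0.001,-0.012,0,0.5],[0.5,2,-12,0.001,-0.002,0,0.5],[0,0,-12,0,0,0,0.5],[0,0,-7,0,0,0,0.5],[0,0,0,0,0,0,0.5],[0,0,0,0,0,0,0.5]]}}

```text
clock: 14.95
tool_pos: [0.5351, 0.1787, 0.121]
eef_rot: [0.086, 0.95, -0.027, 0.3]
contact_force: [0.4, -0.9, -0.3]
opening: 0.688
finger_force: 36.7
```

```bash
python3 tgt.py; python3 - <<'E'
from h import *
p,d,c=snap("side"); cv2.imwrite("pics/s2.png",cv2.resize(p[120:260,190:350],None,fx=4,fy=4,interpolation=cv2.INTER_CUBIC))
E
```

```text
0.02 0.06 [0.5354 0.1777 0.1209] delta mm [ 0.2 -1.  -0.1]
0.006 0.02 [0.5467 0.1757 0.0801] delta mm [ 11.5  -3.  -40.9]
0.002 0.004 [0.5525 0.1746 0.0647] delta mm [ 17.3  -4.1 -56.3]
0.002 0 [0.5547 0.1742 0.0614] delta mm [ 19.6  -4.5 -59.6]
turn left (world rotvec) [-0.0002  0.0001 -0.0003] axes u [ 0.806 -0.147  0.574] n [-0.564  0.103  0.819]
```

View pics/s2.png

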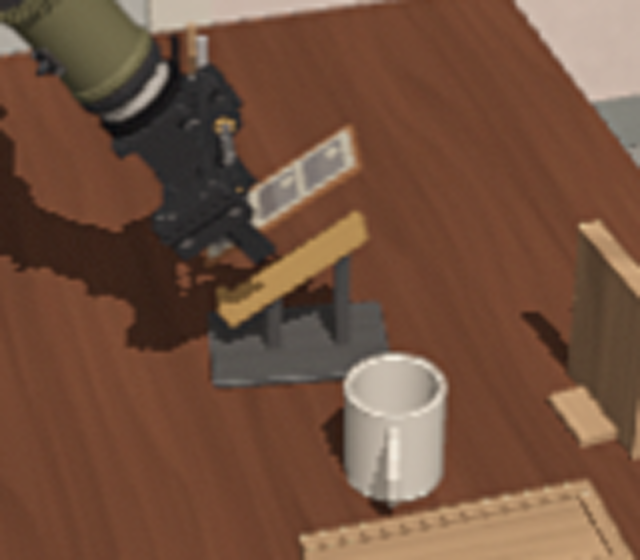

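The panel is held parallel above the rest: panel at (300,175) in the crop, brass rest at (295,265). I'll lower it along the rest's normal.

{"method": "step_arm", "body": {"series": [[1.5,-0.6,-5,0,0,0,0.5],[3,-0.7,-10,0,0,0,0.5],[3,-0.7,-10,0,0,0,0.5],[2.5,-0.7,-10,0,0,0,0.5],[2,-0.4,-6,0,0,0,0.5],[2.5,-0.4,-4,0,0,0,0.5],[2.5,-0.4,-4,0,0,0,0.5],[1.5,-0.3,-3,0,0,0,0.5],[0,0,0,0,0,0,0.5],[0,0,0,0,0,0,0.5]]}}

```text
clock: 16.0
tool_pos: [0.5535, 0.1749, 0.069]
eef_rot: [0.085, 0.95, -0.027, 0.3]
contact_force: [-0.7, 0.2, -1.7]
opening: 0.688
finger_force: 36.7
```

```bash
cat > loc.py <<'E'
from tgt import *
s=r.get_state(); print("u,side,n mm of panel origin vs seat",((Rp.T@(np.array(s["tool_pos"])-tcp(0,0)))*1000).round(2),"F in slope axes",(Rp.T@s["contact_force"]).round(2),s["finger_force"],s["clock"])
E
python3 loc.py
```

```text
u,side,n mm of panel origin vs seat [5.21 0.46 6.96] F in slope axes [-1.58  0.08 -0.96] 36.714505814015865 16.0
```

{"method": "step_arm", "body": {"series": [[0.6,-0.2,-1.6,0,0,0,0.5],[0.6,-0.2,-1.6,0,0,0,0.5],[0.6,-0.1,-1.6,0,0,0,0.5],[0.3,0,-0.4,0,0,0,0.5],[0,0,0,0,0,0,0.5],[0,0,0,0,0,0,0.5]]}}

```text
clock: 16.6
tool_pos: [0.5554, 0.1744, 0.0639]
eef_rot: [0.085, 0.95, -0.027, 0.299]
contact_force: [-3.2, 0.3, 4.7]
opening: 0.685
finger_force: 36.4
```

```bash
python3 loc.py; python3 w.py w10; python3 held.py w10
```

```text
u,side,n mm of panel origin vs seat [3.89 0.32 1.66] F in slope axes [ 0.08 -0.23  5.67] 36.43231485038996 16.6
16.6 [0.55537868 0.17442366 0.06387252] [ 0.08539428  0.94989794 -0.02653344  0.29949575] 0.0008568150486587919
tool-frame plane z=ax+by+c [ 0.2597 -0.0107 -0.0242] tilt about y 0.254 x ext [-0.0257  0.1145] y [-0.0381  0.0378] 29252 tool x in world [-0.806  0.146 -0.574]
0.6863900420440419 36.38439942151308 [-2.9327765  -0.039138    4.78111683]
```

It touches the rest with a purely normal force of 5.7 N, so it lies flat. I'll slide it down the slope towards the lip.

{"method": "step_arm", "body": {"series": [[-0.9,0.1,-0.5,0,0,0,0.5],[-0.9,0.1,-0.5,0,0,0,0.5],[0,0,0,0,0,0,0.5]]}}

```text
clock: 16.95
tool_pos: [0.5542, 0.1747, 0.063]
eef_rot: [0.086, 0.95, -0.026, 0.3]
contact_force: [-1.9, 0.1, 5.5]
opening: 0.688
finger_force: 36.4
```

```bash
python3 loc.py
```

```text
u,side,n mm of panel origin vs seat [2.37 0.37 1.66] F in slope axes [ 1.58 -0.28  5.59] 36.41331788152456 16.95
```

{"method": "step_arm", "body": {"series": [[-0.6,0.1,-0.4,0,0,0,0.5],[-0.5,0.1,-0.4,0,0,0,0.5],[0,0,0,0,0,0,0.5]]}}

```text
clock: 17.25
tool_pos: [0.5531, 0.1749, 0.0622]
eef_rot: [0.086, 0.95, -0.026, 0.3]
contact_force: [-2.3, -0.5, 6.1]
opening: 0.684
finger_force: 36.4
```

```bash
python3 loc.py
```

```text
u,side,n mm of panel origin vs seat [1.03 0.37 1.66] F in slope axes [ 1.72 -0.94  6.25] 36.39662068337202 17.25
```

{"method": "step_arm", "body": {"series": [[-0.4,0.1,-0.3,0,0,0,0.5],[-0.4,0.1,-0.3,0,0,0,0.5],[0,0,0,0,0,0,0.5]]}}

```text
clock: 17.55
tool_pos: [0.5528, 0.175, 0.062]
eef_rot: [0.086, 0.949, -0.027, 0.301]
contact_force: [-1.0, -0.5, 6.9]
opening: 0.683
finger_force: 36.3
```

```bash
python3 loc.py
```

```text
u,side,n mm of panel origin vs seat [0.62 0.39 1.66] F in slope axes [ 3.22 -0.67  6.22] 36.32089454680681 17.55
```

The slope force is rising and the motion has stopped, so the lower end is at the lip. I'll ease the pressure and open gently.

{"method": "step_arm", "body": {"series": [[-0.1,0,0.6,0,0,0,0.5],[0,0,0,0,0,0,0.4],[0,0,0,0,0,0,0.35],[0,0,0,0,0,0,0.3],[0,0,0,0,0,0,0.2],[0,0,0,0,0,0,0.1],[0,0,0,0,0,0,0],[0,0,0,0,0,0,0],[0,0,0,0,0,0,0],[0,0,0,0,0,0,0],[0,0,0,0,0,0,0]], "force": 8}}

```text
clock: 18.65
tool_pos: [0.5517, 0.175, 0.0619]
eef_rot: [0.085, 0.95, -0.027, 0.299]
contact_force: [-0.5, 0.5, 0.3]
opening: 0.998
finger_force: 0.0
```

Open and force-free. I'll retreat along the rest's normal and look.

{"method": "step_arm", "body": {"series": [[-2.8,0.5,4.1,0,0,0,0],[-5.6,1,8.2,0,0,0,0],[-11.3,2.1,16.4,0,0,0,0],[-14.1,2.6,20.5,0,0,0,0],[-14.1,2.6,20.5,0,0,0,0],[-14.1,2.6,20.5,0,0,0,0],[-14.1,2.6,20.5,0,0,0,0],[-14.1,2.6,20.5,0,0,0,0],[0,0,30,0,0,0,0],[0,0,20,0,0,0,0],[0,0,0,0,0,0,0]]}}

```text
clock: 19.75
tool_pos: [0.4617, 0.1923, 0.246]
eef_rot: [0.086, 0.949, -0.025, 0.301]
contact_force: [0.1, -0.1, -0.2]
opening: 0.997
finger_force: 0.0
```

```bash
python3 - <<'E'
from tgt import *
p,d,c=snap("side"); v,u=np.nonzero(d>0); W=pts(c,np.c_[u,v],depth=d[v,u])
L=(W-seat)@Rp; h=cv2.cvtColor(p,cv2.COLOR_BGR2HSV)[v,u]
k=(abs(L[:,2]-.004)<.004)&(abs(L[:,0])<.1)&(abs(L[:,1])<.06); Q=L[k]
A=np.c_[Q[:,:2],np.ones(len(Q))]; f=np.linalg.lstsq(A,Q[:,2],rcond=None)[0]
print("top plane",f.round(4),"u",np.percentile(Q[:,0],[.5,99.5]).round(4),"y",np.percentile(Q[:,1],[.5,99.5]).round(4),len(Q))
for a in(-.05,0,.05): t=Q[abs(Q[:,0]-a)<.012]; print(a,t[:,1].min().round(4),t[:,1].max().round(4))
cv2.imwrite("pics/s3.png",cv2.resize(p[100:300,190:370],None,fx=3.3,fy=3,interpolation=cv2.INTER_CUBIC)); s=r.get_state(); print(s["clock"],s["tool_pos"])
E
```

```text
top plane [0.0006 0.0059 0.0059] u [-0.0813  0.0718] y [-0.0342  0.0358] 355
-0.05 -0.0309 0.0359
0 -0.0323 0.0358
0.05 -0.0321 0.032
19.8 [0.461359   0.19205747 0.24456531]
```

View pics/s3.png

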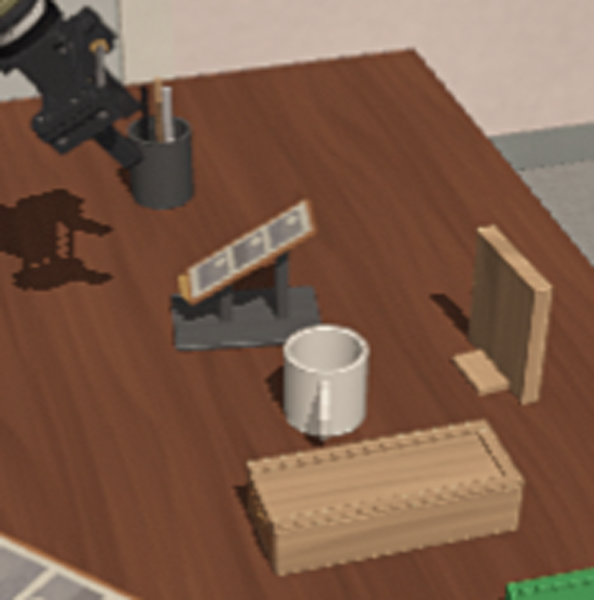

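The side view shows the panel seated on the rest, picture up (195-310, 205-295 in the crop), with mug, frame and pen cup in place. One closer wrist measurement before handing in.

```bash
python3 - <<'E'
from tgt import *
for n in("top",):
    p,d,c=snap(n); v,u=np.nonzero(d>0); W=pts(c,np.c_[u,v],depth=d[v,u]); L=(W-seat)@Rp
    k=(abs(L[:,2]-.004)<.004)&(abs(L[:,0])<.09)&(abs(L[:,1])<.06); Q=L[k]
    A=np.c_[Q[:,:2],np.ones(len(Q))]; f=np.linalg.lstsq(A,Q[:,2],rcond=None)[0]
    hsv=cv2.cvtColor(p,cv2.COLOR_BGR2HSV)[v,u]; w=k&(hsv[:,1]<70)&(hsv[:,2]>110); rc=cv2.minAreaRect((L[w,:2]*1000).astype(np.float32))
    print(n,len(Q),f.round(4),"u",np.percentile(Q[:,0],[1,99]).round(4),"y",np.percentile(Q[:,1],[1,99]).round(4),"white",np.round(rc[0],1),np.round(rc[1],1),rc[2])
p0=np.load("top0.npz")["p"].astype(int); print("changed px mug/frame/books/pencup", [int((abs(p-p0).max(2)[a:b,e:g]>60).sum()) for a,b,e,g in((188,218,278,316),(130,163,266,310),(203,255,392,460),(203,230,130,168))])
E
python3 w.py w11; python3 - <<'E'
import sys; sys.path.insert(0,".")
from m import *; from tgt import *
p,d,c=ld("w11"); v,u=np.nonzero(d>0); W=pts(c,np.c_[u,v],depth=d[v,u]); L=(W-seat)@Rp
k=(abs(L[:,2]-.004)<.004)&(abs(L[:,0])<.09)&(abs(L[:,1])<.06); Q=L[k]
print(len(Q),"u",np.percentile(Q[:,0],[.5,99.5]).round(4),"y",[np.percentile(Q[abs(Q[:,0]-a)<.01,1],[1,99]).round(4).tolist() for a in(-.05,-.02,.02,.05) if (abs(Q[:,0]-a)<.01).sum()>20],"n",np.median(Q[:,2]).round(4))
E
```

```text
top 571 [0.     0.0023 0.0054] u [-0.0791  0.0717] y [-0.0316  0.0301] white [-2.7 -0.4] [140.4  51.5] 0.27749255299568176
changed px mug/frame/books/pencup [0, 0, 0, 0]
19.85 [0.46110278 0.19182944 0.24343537] [ 0.08535364  0.9498384  -0.02599283  0.29974345] 0.036252749647270543
8271 u [-0.0744  0.0742] y [[-0.0303, 0.0309], [-0.0303, 0.0306], [-0.0303, 0.0305], [-0.0299, 0.0311]] n 0.0041
```

The wrist view confirms it: along the slope the panel spans -74 to +74 mm about the seat, ±30.5 mm across, flat, and the bystanders have not moved.

```bash
python3 -c "
from plant import r
print(r.finish_job())"
```

```text
the job is handed in; nothing more can be done
None
```

The panel lies flat and centred on the display stand, picture up, its lower end against the lip; mug, frame, books and pen cup have not moved, and the job was handed in at about 20 s on the robot's clock.

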